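# Stop a projection lens down by four clicks and fire the test shutter

## Task

On the projector repair bench a lens stands upright in its test stand. With a fingertip, push the lever of its click-stop iris ring round clockwise (seen from above) by exactly four clicks from where it stands now, going neither past the fourth click nor back the other way, and without pinching the lever; then push the button of the small shutter box fully down with a fingertip and let it come up again. Leave all the other things on the bench where they are.

Things in the scene. Friction and masses are not known exactly. Their poses are not given: they have to be found in the camera images.
- stand: the lens in its stand, fixed to the bench: a round grey base 120 mm across and 18 mm tall, on it an upright dark lens 72 mm across at most below the iris ring and 62 mm across above it, its top at 97 mm above the bench. Origin under the centre of the base, on the bench; z is the lens axis, about which the iris ring turns.
- lever (a point): point on the iris ring's lever where a fingertip pushes: 66 mm out from the lens axis, 70 mm above the bench, mid thickness and mid height; x points outwards along the lever. The ring (76 mm across, 60 to 78 mm above the bench) has this one straight radial lever, 10 mm thick, 20 mm tall (60 to 80 mm above the bench), reaching to 84 mm from the axis. It may start in any direction.
- iris (a joint): angle of the iris ring, rad, 0 at the start wherever the lever then points, growing clockwise seen from above. A click stop every 0.349 rad (20 degrees): four clicks are 1.396. From stop to stop the lever needs a push of 1 to 3 N; once half-way (0.175 rad) it snaps forward by itself into the next stop and stays there. End stops at -1.4 and 2.8.
- lever_trailing: the half of the lever's thickness (5 mm) on the side that is pushed for clockwise turning; its origin is on the lens axis at the ring's underside, 60 mm above the bench
- lever_leading: the other half of the lever's thickness (5 mm), the side that leads in clockwise turning; its origin is on the lens axis at the ring's underside, 60 mm above the bench. Pinched means both halves pressed at once by the fingers.
- shutter_top (a point): centre of the top face of the round grey push button, 30 mm across, pointing up, in a black housing on the shutter box (a grey box 75 x 60 x 22 mm fixed to the bench)
- shutter (a joint): travel of the button, m: 0 up, 0.006 fully down; a spring pushes it up; fully down takes 5 N
- screwdriver: loose screwdriver 150 mm long with a black handle, lying on the bench; leave it alone
- cap: loose black lens cap, disc 48 mm across and 10 mm thick, lying flat; origin under its centre; leave it alone
- spare_lens: loose spare lens standing on the bench, 66 mm across, 83 mm tall, without a lever; origin under its centre; leave it alone
- cup: loose open metal cup, 72 mm across, 75 mm tall; origin under its centre; leave it alone
- can: loose flat metal film can, 130 mm across, 28 mm tall; origin under its centre; leave it alone
- loupe: loose standing loupe, 44 mm across, 42 mm tall; origin under its centre; leave it alone
- wrench: loose steel wrench 150 mm long lying on the bench; leave it alone
Mind the look-alikes: they are no part of the job. What is shaped like the part that bears shutter_top but green or yellow is not meant.

How it is judged:
By the outcome, as a careful person would: the job done as asked, in the order asked, and still so for the second after the job is handed in, with the robot touching nothing.
It also fails if it takes over 54 s, if anything falls off the work surface, if the arm or the gripper's body presses on something with over 40 N, if the wrist force passes 120 N, or if a joint passes its speed limit or range.

## Robot

A 7-joint arm with a two-finger parallel gripper is mounted at the origin on the work surface. World frame = base frame: x ahead of the robot, y to its left, z up, the work surface at z = 0. Lengths are in m, angles in rad, forces in N, time in s.
With the tool pointing down it reaches from about 0.425 to 0.875 m from the base axis. Payload 8.4 kg.
Tool frame: the origin (TCP) lies midway between the tips of the shut fingers; the grasp point (between the pads) lies 19 mm behind it; z points along the fingers, y is the line along which they close (so a half turn about z gives the same grasp; the last joint's range is limited). The gripper opens to 85 mm and grips with 20 to 120 N. Pads are 22 mm wide; open, the fingers measure 114 mm over their backs; the gripper's body (76 mm by 85 mm) begins 54 mm behind the grasp point. The pads swing forward as they close: fully open they stand 13 mm farther back than shut.
Start: joints at [1.225, 0.333, 0.04, 1.465, -0.013, 1.343, -0.059], TCP at [0.159, -0.63, 0.231] pointing down, gripper open.
Joint ranges: [-2.58, 2.58], [-0.38, 2.09], [-1.3, 1.39], [0.25, 2.4], [-1.5, 4.64], [0.08, 2.09], [-2.65, 2.65]. Speed limits (rad/s): [2.22, 2.22, 2.79, 2.79, 3.14, 3.14, 3.14].

## Interface

Orientations are given as [roll, pitch, yaw] about the fixed x, y, z axes, in that order (R = Rz(yaw) Ry(pitch) Rx(roll)).
In Python, from plant import robot, gripper_to, solve_ik, viewer, job, sensors gives the robot as it stands. Calls block until the motion is done:
- robot.move_pose(position, orientation): joint-space move of the TCP to a pose.
- robot.servo_line(position, vel=0.15, ori=None): straight line of the TCP; ori=None keeps the orientation; vel is the mean speed in m/s.
- robot.move_joints(angles): joint-space move.
- gripper_to(opening, grasp_force=None): finger opening in m; grasp_force is the grip in N (None keeps the last); returns when the fingers have stopped.
- robot.sleep(seconds).
- solve_ik(position, orientation): joint angles nearest the present ones, or None.
- viewer.grab_frame(name): name is "scene" or "top"; returns the picture (420x560x3 uint8, red, green, blue); there is no depth.
- viewer.camera_params(name): a dict with "fx", "fy", "cx", "cy" (pixels), "xyz" and "rotation" of the camera in the world. Camera axes: x right, y up, looking along -z (the intrinsics and any distortion apply to the point x, -y, -z); pixel columns grow to the right and rows downward; lengths in m; the calibration is good to about 2 mm. A picture is of the moment at which its call begins. camera_params takes no time and is no camera call.
A pose or a line that the arm cannot do raises robot.Unreachable and nothing moves.
- job.finish_job(): hands the job in; it is judged then, once.
Readings, each from a call of its own:
- sensors.read_time_s(): time.
- sensors.read_joint_positions(): joint angles.
- sensors.read_joint_velocities(): joint speeds.
- sensors.read_joint_efforts(): joint torques, N m.
- sensors.read_ee_pos(): TCP position.
- sensors.read_ee_rot(): TCP orientation.
- sensors.read_ft_force(): force on the tool from outside, world axes, zero at the start.
- sensors.read_torque(): the same for the moment, N m.
- sensors.read_grip_width(): finger opening in m.
- sensors.read_grip_force(): force on a finger pad.
Only numpy, scipy, OpenCV 4.12 (cv2) and the standard library are available. Lean on these libraries where they do the work, as an engineer would, in place of code of your own. Each camera call takes 0.05 s, during which the arm holds its last target. There are 200 camera calls.

## Working session

There is one attempt and no reset: what is moved stays moved. The work goes in short steps, each a Python script; the robot and the scene stay as the last script left them, time stands still between calls to the robot, and variables do not carry over. Pictures are saved under pics/ and viewed, at most 10 in all, crops included, and the job is handed in when it is done.

```bash
mkdir -p pics; ls
python3 - <<'E'
from plant import robot, viewer, sensors
import cv2
for n in("scene","top"):
    f=viewer.grab_frame(n); cv2.imwrite(f"pics/{n}0.png",f[...,::-1]); print(n,viewer.camera_params(n))
print(sensors.read_time_s(),sensors.read_ee_pos(),sensors.read_ee_rot())
E
```

```text
pics
scene {'fx': 418.9088445637532, 'fy': 418.9088445637532, 'cx': 280.1149069412447, 'cy': 209.23255305492705, 'xyz': array([1.02625366, 0.35460524, 0.92648784]), 'rotation': array([0.57109687, 0.00834843, 2.24032865])}
top {'fx': 385.4448049428514, 'fy': 385.4448049428514, 'cx': 276.8297794483056, 'cy': 215.52878364353788, 'xyz': array([0.40883972, 0.01456008, 1.02756279]), 'rotation': array([ 0.21680368, -0.0028711 , -1.69419137])}
0.1 [ 0.1586705  -0.62991819  0.23051153] [-3.14013693e+00  8.23633996e-05  2.46784164e-01]
```

View pics/scene0.png

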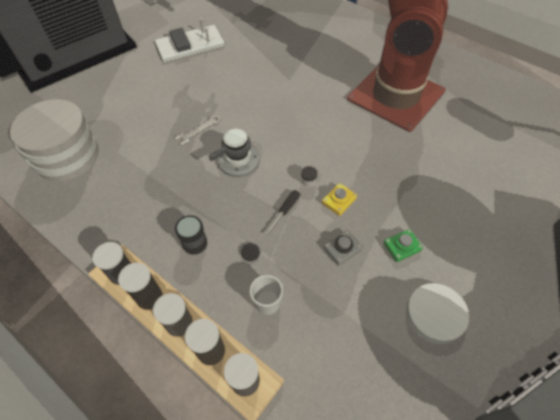

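View pics/top0.png

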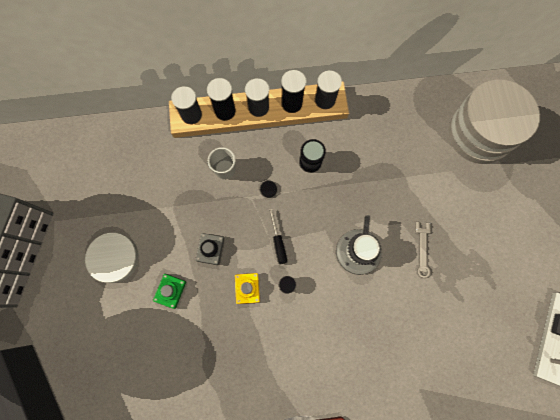

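The lens stand is at top (360,250), with a dark lever running up to (366,217). There are three button boxes: grey (209,249), green (169,291) and yellow (247,288). Only the grey one fits the description. I'll measure and confirm in one enlarged crop.

```bash
cat > h.py <<'E'
import numpy as np, cv2
from scipy.spatial.transform import Rotation as Ro
from plant import robot, gripper_to, solve_ik, viewer, job, sensors
def ray(n,u,v):
    c=viewer.camera_params(n); R=Ro.from_euler('xyz',c['rotation']).as_matrix()
    return np.array(c['xyz']), R@np.array([(u-c['cx'])/c['fx'],-(v-c['cy'])/c['fy'],-1])
def onz(n,u,v,z):
    o,d=ray(n,u,v); return o+d*(z-o[2])/d[2]
def proj(n,p):
    c=viewer.camera_params(n); R=Ro.from_euler('xyz',c['rotation']).as_matrix()
    q=R.T@(np.array(p)-c['xyz']); return c['cx']+c['fx']*q[0]/-q[2], c['cy']-c['fy']*q[1]/-q[2]
E
python3 - <<'E'
from h import *
np.set_printoptions(precision=4,suppress=True)
t=cv2.imread('pics/top0.png'); s=cv2.imread('pics/scene0.png')
def cr(im,u,v,r=50,k=4): return cv2.resize(im[v-r:v+r,u-r:u+r],None,fx=k,fy=k,interpolation=cv2.INTER_CUBIC)
a=[cr(t,360,240,50,3),cr(t,209,249,25,6)];b=[cr(s,237,148,25,6),cr(s,343,245,25,6)]
a=[cv2.resize(x,(300,300)) for x in a+b]
cv2.imwrite('pics/crop.png',np.vstack([np.hstack(a[:2]),np.hstack(a[2:])]))
for n,u,v,z,l in [("top",358,252,.018,"base"),("top",367,248,.097,"lenstop"),("top",366,217,.07,"levtip"),("top",209,248,.04,"btn"),("scene",344,243,.04,"btn"),("scene",235,138,.097,"lenstop"),("scene",239,156,.018,'base'),("top",287,284,.01,"cap?"),("top",268,189,.01,"cap2")]:
    print(l,n,onz(n,u,v,z))
E
```

```text
base top [ 0.5056 -0.2154  0.018 ]
lenstop top [ 0.505  -0.2207  0.097 ]
levtip top [ 0.5862 -0.2388  0.07  ]
btn top [0.5608 0.1688 0.04  ]
btn scene [0.5653 0.1749 0.04  ]
lenstop scene [ 0.5106 -0.2146  0.097 ]
base scene [ 0.505  -0.2149  0.018 ]
cap? top [ 0.4466 -0.0197  0.01  ]
cap2 top [ 0.7079 -0.0011  0.01  ]
```

View pics/crop.png

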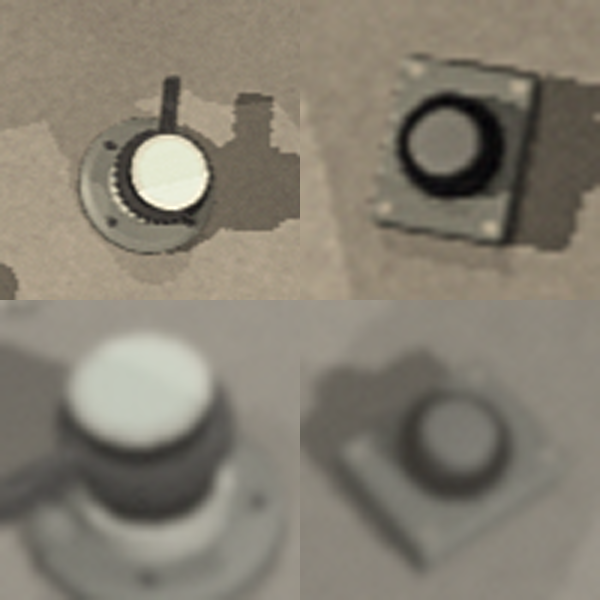

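The crop confirms both: the lens carries one dark lever, root (366,233) to tip (367,216) in the top view. The box is the plain grey one, with its button at (208,248) top and (345,243) scene.

Run:
```python
from h import *
np.set_printoptions(precision=4,suppress=True)
def tri(a,b):
    (o,d),(p,e)=ray('top',*a),ray('scene',*b)
    s=np.linalg.lstsq(np.c_[d,-e],p-o,rcond=None)[0]; x,y=o+s[0]*d,p+s[1]*e
    return (x+y)/2,np.linalg.norm(x-y)
print('btn',tri((207.8,247.7),(344.7,242.8)))
print('lenstop',tri((367,247.7),(234.8,138)))
for n,u,v in[('top',207.8,247.7),('scene',344.7,242.8)]: print(onz(n,u,v,.035),onz(n,u,v,.045))
C=onz('top',367,247.7,.097)
print(C,onz('top',359.3,251.7,.018),onz('top',367.3,215.7,.08),onz('top',366,233,.08))
t=cv2.imread('pics/top0.png').astype(int)
# lever mask: dark pixels per row
g=t.mean(2)
for v in range(214,238,2): print(v,g[v,358:376].astype(int))
# solve check of pixels
for p in [(.505,-.2175,.097),(.505,-.2175,.018)]: print(proj('top',p),proj('scene',p))
```

```text
btn (array([0.5621, 0.1738, 0.0353]), np.float64(0.002737993591988021))
lenstop (array([ 0.506 , -0.222 ,  0.0885]), np.float64(0.0022541899290345188))
[0.5627 0.1726 0.035 ] [0.5612 0.171  0.045 ]
[0.5612 0.1749 0.035 ] [0.5665 0.1769 0.045 ]
[ 0.5057 -0.2209  0.097 ] [ 0.506  -0.2189  0.018 ] [ 0.5873 -0.2399  0.08  ] [ 0.5441 -0.2291  0.08  ]
214 [126 127 129 132 134 135 132 128 131 137 131 132 127 127 128 131 132 132]
216 [134 134 134 132 135 131 119  73  61  65  63  70 116 131 130 126 129 134]
218 [135 129 126 125 130 131  91  55  56  54  55  67 114 132 132 129 129 134]
220 [129 132 131 131 139 138  87  48  56  53  55  80 129 154 160 145 132 129]
222 [131 134 134 147 155 138  78  55  62  56  56 102 148 155 154 149 151 149]
224 [150 153 156 157 158 136  78  66  69  70  64  98 142 156 153 152 156 155]
226 [153 150 146 152 154 117  59  53  67  66  71 135 159 160 153 154 152 154]
228 [130 129 133 138 138  96  59  56  56  56  71 130 150 152 151 154 160 153]
230 [105 101  99 111 106  69  51  59  53  57  83 140 158 156 154 155 158 155]
232 [117 114 115 122 101  62  56  62  61  55  73  88 100 100 103 140 158 156]
234 [ 48  51  55  58  66  70  75  79  83  73  73  74  82  84  86  95  99 105]
236 [ 74 128 188 206 209 211 212 212 213 213 211 211 215 182 121  79  76  88]
(np.float64(365.68543002436246), np.float64(248.148625471722)) (np.float64(235.58307398324888), np.float64(136.2563281664718))
(np.float64(358.83327628063785), np.float64(252.12949049292973)) (np.float64(238.32994278314334), np.float64(155.55834727064007))
```

```bash
cat >> h.py <<'E'
C=np.array([.506,-.2185]); PHI0=np.radians(-14.0)
def pose(deg,z=.062,off=.016,r=.066):
    p=PHI0-np.radians(deg); t=np.array([np.sin(p),-np.cos(p)])
    xy=C+r*np.array([np.cos(p),np.sin(p)])-off*t
    return [*xy,z],[np.pi,0,p+np.pi/2]
def ft(deg):
    p=PHI0-np.radians(deg); return float(np.dot(sensors.read_ft_force()[:2],[np.sin(p),-np.cos(p)]))
E
python3 - <<'E'
from h import *
np.set_printoptions(precision=3,suppress=True)
for d,z in [(-9,.2),(-9,.062),(20,.062),(40,.062),(75,.062)]: print(d,solve_ik(*pose(d,z)))
print(solve_ik([.562,.174,.15],[np.pi,0,.25]),solve_ik([.562,.174,.03],[np.pi,0,.25]))
gripper_to(0)
p,o=pose(-9,.2); robot.move_pose(p,o); print(sensors.read_time_s(),sensors.read_ee_pos(),p)
cv2.imwrite('pics/t1.png',np.hstack([viewer.grab_frame('top')[140:340,230:510],viewer.grab_frame('scene')[50:250,130:410]])[...,::-1])
E
```

```text
-9 [ 0.688  0.314 -0.508  1.588  0.158  1.28   0.068]
-9 [ 0.673  0.442 -0.495  1.727  0.239  1.032  0.007]
20 [ 0.661  0.445 -0.416  1.707  0.204  1.032 -0.417]
40 [ 0.65   0.431 -0.351  1.716  0.169  1.024 -0.703]
75 [ 0.63   0.382 -0.251  1.774  0.11   0.999 -1.217]
[ 0.392  0.427 -0.963  1.685  0.369  1.226 -1.977] [ 0.279  0.536 -0.821  1.791  0.455  1.016 -2.04 ]
2.9917 [ 0.573 -0.21   0.2  ] [np.float64(0.5731433419580177), np.float64(-0.20831316385187754), 0.2]
```

View pics/t1.png

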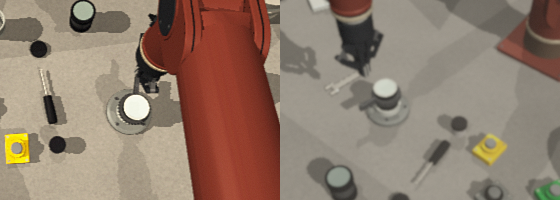

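The arm is above the lever's +y side and clear of it. I'll descend with a larger gap, then push in small steps and log the force to calibrate contact.

Run:
```python
from h import *
p,o=pose(-15,.2); robot.servo_line(p,.1,o)
p,o=pose(-15); robot.servo_line(p,.12,o)
print(sensors.read_time_s(), sensors.read_ee_pos()-p, ft(-15))
b=ft(-15)
for d in np.arange(-12,14.1,1.5):
    p,o=pose(d); robot.servo_line(p,.03,o); f=ft(d)-b
    print(d,round(f,2),np.round(sensors.read_ee_pos()-p,4)[:2],round(sensors.read_time_s(),2))
    if f<-6: break
cv2.imwrite('pics/s2.png',viewer.grab_frame('scene')[...,::-1]); cv2.imwrite('pics/t2.png',viewer.grab_frame('top')[...,::-1])
```

```text
4.65 [ 0.00058585 -0.00014879  0.00087177] 0.45084610284435955
-12.0 -0.88 [ 0.0003 -0.0003] 4.92
-10.5 -0.34 [ 0.0001 -0.    ] 5.17
-9.0 -0.28 [-0. -0.] 5.42
-7.5 -1.1 [-0.     -0.0001] 5.67
-6.0 -0.46 [-0.     -0.0001] 5.92
-4.5 -0.42 [-0.     -0.0001] 6.17
-3.0 -0.74 [-0.     -0.0001] 6.42
-1.5 -0.12 [-0.0001 -0.0001] 6.67
0.0 0.19 [-0.     -0.0001] 6.92
1.5 -1.61 [0.     0.0002] 7.17
3.0 -2.35 [0.     0.0003] 7.42
4.5 -4.11 [-0.      0.0002] 7.67
6.0 -3.52 [-0.0001  0.    ] 7.92
7.5 -2.08 [-0.0001 -0.0003] 8.17
9.0 -0.83 [-0.     -0.0008] 8.42
10.5 -0.35 [-0.     -0.0005] 8.67
12.0 -0.54 [-0.     -0.0002] 8.92
13.5 0.28 [-0.     -0.0001] 9.17
```

Contact came at about 0° and the first click snapped at about 9°, so the geometry is right to about 1°. I'll push on to 75° nominal, logging the peaks.

Run:
```python
from h import *
L=[]
for d in np.arange(15.5,75.1,2.):
    if d>75: break
    p,o=pose(d); robot.servo_line(p,.04,o); L.append((float(d),round(ft(d)-.45,1)))
print(L,sensors.read_time_s(),sensors.read_ee_pos()-p)
robot.sleep(.2)
p,o=pose(66); robot.servo_line(p,.06,o); p[2]=.2; robot.servo_line(p,.15,o)
robot.move_pose([.562,.174,.15],[np.pi,0,.25]); print(sensors.read_time_s(),sensors.read_ee_pos())
t=viewer.grab_frame('top'); s=viewer.grab_frame('scene')
cv2.imwrite('pics/c3.png',np.hstack([cv2.resize(t[190:310,310:430],(400,400)),cv2.resize(s[90:210,180:300],(400,400))])[...,::-1])
cv2.imwrite('pics/t3.png',t[...,::-1])
cv2.imwrite('pics/s3.png',s[...,::-1])
```

```text
[(15.5, -0.5), (17.5, -1.2), (19.5, 0.1), (21.5, -2.6), (23.5, -1.5), (25.5, -2.1), (27.5, -1.2), (29.5, -1.0), (31.5, -0.6), (33.5, 0.0), (35.5, -0.1), (37.5, 0.6), (39.5, -0.2), (41.5, -1.1), (43.5, -2.4), (45.5, -3.2), (47.5, -1.0), (49.5, -0.9), (51.5, -0.4), (53.5, -0.8), (55.5, -0.5), (57.5, 0.1), (59.5, -1.6), (61.5, -1.6), (63.5, -2.5), (65.5, -2.6), (67.5, -0.1), (69.5, -0.6), (71.5, -0.5), (73.5, -0.4)] 16.7667 [-2.90680575e-05 -5.33974620e-05 -1.42323557e-05]
20.0083 [0.56262156 0.17238168 0.1499512 ]
```

View pics/c3.png

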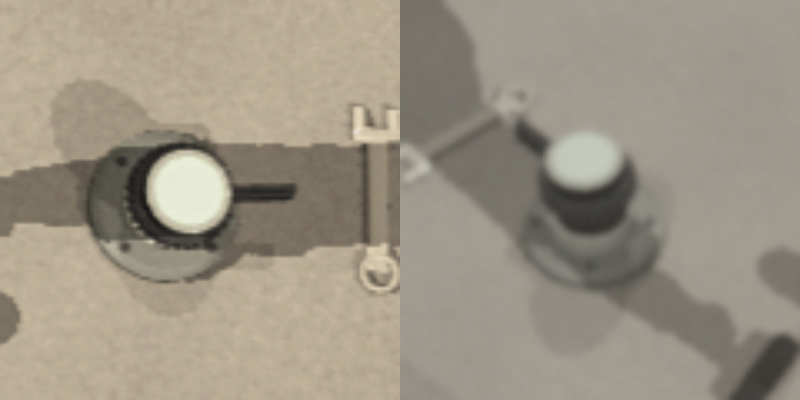

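The lever now points right, tip at about top (398,247), after four force peaks. I'll check that angle, then press the button. It's 30 mm across, so about 2 mm of error is harmless.

Run:
```python
from h import *
e=onz('top',398.6,247.2,.08)[:2]-C; r=onz('top',384,247.6,.08)[:2]-C
print('lever angle',np.degrees(np.arctan2(e[1],e[0])),np.linalg.norm(e),np.degrees(np.arctan2(*(e-r)[::-1])))
X=[.562,.1735]; o=[np.pi,0,.25]
robot.servo_line([*X,.15],.1,o); robot.servo_line([*X,.05],.12,o); robot.sleep(.2)
b=sensors.read_ft_force()[2]; z=.05; L=[]
while z>.02:
    z-=.001; robot.servo_line([*X,z],.02); f=sensors.read_ft_force()[2]-b
    L.append((round(z,3),round(float(sensors.read_ee_pos()[2]),4),round(float(f),1)))
    if f>12: break
robot.sleep(.3); print(L,sensors.read_ft_force()-0,sensors.read_time_s())
cv2.imwrite('pics/t4.png',viewer.grab_frame('top')[...,::-1])
```

```text
lever angle -94.677627795478 0.08482452425492398 -95.47370830804455
[(0.049, 0.0491, 0.0), (0.048, 0.0479, 0.8), (0.047, 0.0469, 0.7), (0.046, 0.0459, 0.4), (0.045, 0.0449, 0.1), (0.044, 0.0441, 2.1), (0.043, 0.0431, 2.4), (0.042, 0.0421, 2.2), (0.041, 0.041, 3.7), (0.04, 0.0401, 4.6), (0.039, 0.0391, 5.0), (0.038, 0.0382, 6.2), (0.037, 0.038, 15.2)] [-3.16312572 -1.56641892 14.41827149] 25.0917
```

The lever sits at −94.7° against −94° expected. The button was touched at z = 0.044 and bottomed at 0.038, which is the full 6 mm, at 15 N. I'll retract, check, and hand in.

Run:
```python
from h import *
robot.servo_line([.562,.1735,.15],.08); robot.move_pose([.45,.05,.3],[np.pi,0,.25]); robot.sleep(.5)
s=viewer.grab_frame('scene'); t=viewer.grab_frame('top')
print(sensors.read_time_s())
s0=cv2.imread('pics/scene0.png')[...,::-1]
cv2.imwrite('pics/c5.png',np.hstack([cv2.resize(s0,(400,300)),cv2.resize(s,(400,300))])[...,::-1])
cv2.imwrite('pics/c5.png',np.vstack([cv2.imread('pics/c5.png'),np.hstack([cv2.resize(cv2.imread('pics/top0.png'),(400,300)),cv2.resize(t,(400,300))[...,::-1]])]))
```

```text
28.2083
```

View pics/c5.png

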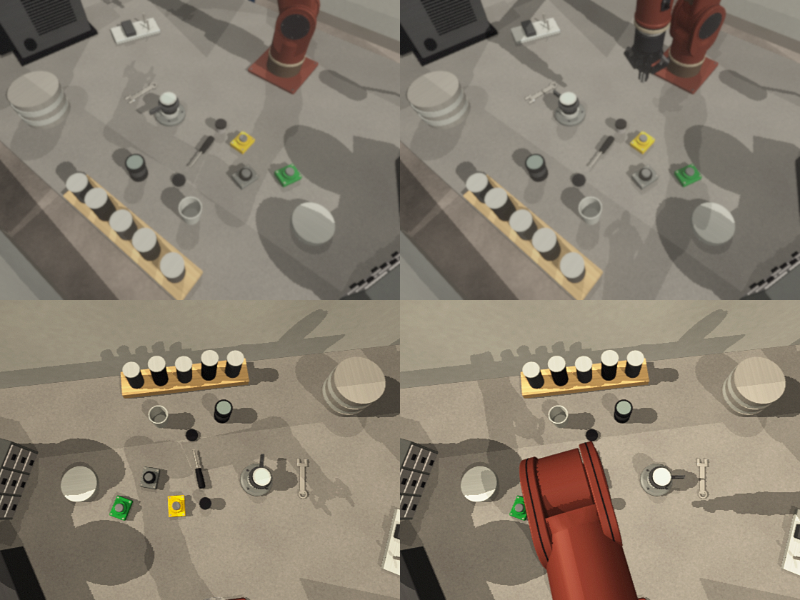

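Before and after views match for every loose thing. The lever is at its fourth click, the button is up again, and the robot is touching nothing.

```bash
python3 -c "
from plant import job; print(job.finish_job())"
```

```text
the job is handed in; nothing more can be done
None
```

Job handed in: the iris lever was pushed four clicks clockwise (measured within 1° of target), then the grey shutter button was pressed its full 6 mm and released, the other things look undisturbed in the before/after pictures, and it took about 28 s; no verdict was returned.

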